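Slide a specimen plate out over the end of the riser

ROBOT

A 7-joint arm with a two-finger parallel gripper is mounted at the origin on the work surface. World frame = base frame: x ahead of the robot, y to its left, z up, the work surface at z = 0. Lengths are in mm, angles in rad, forces in N, time in s.
With the tool pointing down it reaches from about 350 to 900 mm from the base axis. Payload 7.2 kg.
Tool frame: the origin (TCP) lies between the finger pads; the fingertips stand tip_extent ahead of it and the grasp point (between the pads) lies 6 mm ahead of it (tip_extent is the distance from the TCP to the fingertips, in mm); z points along the fingers, y is the direction in which the jaws open and shut (so a half turn about z gives the same grasp; the last joint's range is limited). The gripper opens to 85 mm and grips with 20 to 120 N. Pads are 22 mm wide; open, the fingers measure 114 mm over their backs; the gripper's body (76 mm by 85 mm) begins 54 mm behind the grasp point. The pads swing forward as they close: fully open they stand 13 mm farther back than shut.
Start: joints at [-1.259, 0.411, -0.013, 1.596, 0.006, 1.134, -0.082], TCP at [231.718, 580.461, 256.297] pointing down, gripper open.
Joint ranges: [-2.95, 2.95], [-0.29, 1.99], [-1.47, 1.44], [0.14, 2.54], [-1.03, 4.17], [0.13, 1.85], [-2.86, 2.86]. Speed limits (rad/s): [2.39, 2.39, 3.01, 3.01, 3.14, 3.14, 3.14].

INTERFACE

Orientations are given as a unit quaternion [x, y, z, w].
In Python, from workcell import * gives the robot as it stands. The module is installed in compiled form; this text tells all that it offers.
- The arm moves only by the shell command python3 -m handwheel 'ROWS' [OPENING] [FORCE]. ROWS is JSON, a list of rows, each an object of numbers: "tx", "ty", "tz": the shift along the world's x, y, z in cm; "wx", "wy", "wz": the turn, a rotation vector about the world's x, y, z in degrees. In form: [{"tx": .., "ty": .., "tz": .., "wx": .., "wy": .., "wz": ..}, ...]. A call has 1 to 12 rows; each row is the pose to reach, as a shift and turn from the pose commanded when the call began; what a row does not reach only later rows make up. A row lasts 1/12 s, in which the tool goes at most 41.7 mm and 7.16 degrees, less where a joint would pass 70% of its speed; a pose out of reach is approached as far as the arm can. A call with a gripper value outside its range is refused whole. OPENING is the closure, from 0 (fully open) to 1 (shut), set as the call begins (- or left out, the last holds). The fingers move at their own pace and stop on an object; FORCE is the grip in N (left out, the last holds). Time passes only in rows, so rows that repeat a pose let the fingers close. It gives the time, the measured TCP pose, the force and the opening at its end, in the units of the state.
- read_state(): the state, without advancing time (a new reading comes with each control period).
- camera(name): name is "side" or "top"; returns the picture (400x640x3 uint8, red, green, blue); there is no depth.
- camera_info(name): a dict with "intrinsics" (3x3 intrinsics, pixels), "dist_coeffs" ([k1, k2, p1, p2, k3] as OpenCV has them; the pictures are not rectified), "R" (3x3) and "t" (3): a world point X has camera coordinates R X + t. Camera axes: x right, y down, z forward; pixel columns grow to the right and rows downward; lengths in mm; the calibration is good to about 2 mm. A picture is of the moment at which its call begins. camera_info takes no time and is no camera call.
- job_done(): hands the job in, once; it reports no verdict.
The state is a dict: "time": time; "joints": joint angles; "joint_vel": joint speeds; "joint_efforts": joint torques, N m; "tcp_pos": TCP position; "eef_rot": TCP orientation; "force": force on the tool from outside, world axes, zero at the start; "ft_torque": the same for the moment, N m; "gripper_width": finger opening in mm.
Only numpy, scipy, OpenCV 4.12 (cv2) and the standard library are available. Lean on these libraries where they do the work, as an engineer would, in place of code of your own. Each camera call takes 0.05 s, during which the arm holds its last target.

TASK

Push the riser's stop arm outwards, away from the plate, until it points straight out past the end of the ledge. Then push the thin aluminium specimen plate along the ledge, never lifting it, until about a third of its length sticks out over that end, so that its edge can be taken from below. Leave it lying flat, straight along the ledge and within the ledge's long sides, the stop arm still open and the things standing around left where they are.

Things in the scene. Friction and masses are not known exactly. Their poses are not given: they have to be found in the camera images.
- ledge: grey-painted instrument riser fixed on the bench: a block 140 mm (its x) by 300 mm (its y) and 45 mm high, whose flat top is the ledge. Origin at the centre of its underside, on the bench. A lip 6 mm wide and 10 mm high runs along the top of its +x long side, its inner face at x = +64 mm. The other long side and both short ends are open. The stop arm is at its -y end; the plate is to be pushed in the riser's -y direction.
- ledge_end (a point): middle of the top edge of the riser's -y end, over which the plate must stick out; axes parallel to the riser's.
- stop_pivot (a point): vertical hinge axis of the stop arm, at the level of the ledge's top, on a small dark lug in front of the riser at its -y end, 85 mm to the -x side of the middle.
- stop (a joint): angle of the stop arm about its pivot (rad): 0 = lying across the -y end of the ledge (pointing along the riser's +x); grows as it swings outwards, clockwise from above; 1.57 = pointing straight out past the end (along the riser's -y), clear of the plate's way; it can go to 1.75. It swings with light friction (0.06 N m) and stays where it is left. The arm is a flat steel bar 108 mm long, 12 mm wide, 10 mm thick, 2 mm above the ledge's top.
- stop_post (a point): upright round black post, 12 mm in diameter, on the stop arm 100 mm from the pivot. It rises from the bar's top (12 mm above the ledge's top) to 43 mm above it; this point lies on its axis, 27 mm above the ledge's top.
- plate: loose flat aluminium specimen plate, 90 mm (its x) by 120 mm (its y) and 6 mm thick, about 0.17 kg, with five dark spots on top, lying flat on the ledge with its long side roughly along it. Origin at the centre of its underside; its axes are roughly those of the riser. Too wide to be gripped across.
- plate_lead (a point): middle of the plate's leading (-y) short edge, half-way up its thickness.
- bottle: bystander: small amber bottle, 42 mm in diameter, 85 mm high, standing on the bench beyond the riser's +x side. Origin at the centre of its underside.
- eyepiece: bystander: black microscope eyepiece, 38 mm in diameter, 70 mm high, standing on the bench beyond the riser's +x side. Origin at the centre of its underside.
- slide_box: bystander: flat grey slide box, 45 by 70 mm, 24 mm high, on the bench on the riser's -x side. Origin at the centre of its underside.
Mind the look-alikes: they are no part of the job. Several things have the shape of the plate; the one meant has the colours described above.

How it is judged (in metres and radians):
On the way, in this order (a step that is already met when the one before it is completed fails the run):
1. the stop arm is swung open (beyond 1.2 rad) while the plate is still wholly on the ledge (value of joint stop above 1.2 rad and y of plate_lead in the frame of ledge_end above 0 m), for 0.2 s.
2. the plate sticks out 28 to 52 mm over the end of the ledge (y of plate_lead in the frame of ledge_end between -0.052 and -0.028 m), for 0.2 s.
At the end, for the whole second after the job is handed in: The plate lies flat and still on the ledge (tilt below 0.04 rad), sticking out 28 to 52 mm over the -y end (40 mm is a third), straight along the ledge within 0.17 rad, its leading edge's middle within 30 mm of the ledge's middle line; the stop arm is open beyond 1.2 rad (all of step 2 and value of joint stop above 1.2 rad and x of plate_lead in the frame of ledge_end between -0.03 and 0.03 m and angle between the y axis of plate and the y axis of ledge, either way round below 0.17 rad and angle between plate's own z axis and vertical below 0.04 rad and z of plate in the frame of ledge between 0.041 and 0.049 m and linear speed of plate below 0.01 m/s); the robot touches nothing.
It fails at once if the plate is lifted more than 12 mm off the ledge (z of plate in the frame of ledge above 0.057 m).
It fails at once if the plate is tipped (more than 0.25 rad) (angle between plate's own z axis and vertical above 0.25 rad).
It fails at once if the plate falls off the ledge (z of plate in the frame of ledge below 0.03 m).
It fails at once if a bystander is moved more than 15 mm or knocked over (distance of any of bottle, eyepiece, slide_box from where it was at the start of the episode above 0.015 m or angle between any of bottle, eyepiece, slide_box's own z axis and vertical above 0.3 rad).
It also fails if it takes over 61 s, if anything falls off the work surface, if the arm or the gripper's body presses on something with over 40 N, if the wrist force passes 120 N, or if a joint passes its speed limit or range.

## Working session

There is one attempt and no reset: what is moved stays moved. The work goes in short steps, Python scripts to look and compute and a shell command to move; the robot and the scene stay as the last step left them, time stands still between calls to the robot, and variables do not carry over. Pictures are saved under pics/ and viewed, and the job is handed in when it is done.

```bash
mkdir -p pics
python3 - <<'E'
from workcell import *
import cv2
for n in ["top","side"]:
    cv2.imwrite(f"pics/{n}0.png",camera(n)[:,:,::-1]); print(camera_info(n))
print(read_state())
E
```

```text
{'intrinsics': array([[470.14334712,   0.        , 312.53331918],
       [  0.        , 470.14334712, 202.67536709],
       [  0.        ,   0.        ,   1.        ]]), 'dist_coeffs': array([0.0179832, 0.       , 0.       , 0.       , 0.       ]), 'R': array([[ 2.40267390e-02, -9.99711000e-01,  7.95215013e-04],
       [-9.81124876e-01, -2.37327024e-02, -1.91913358e-01],
       [ 1.91876767e-01,  3.83084691e-03, -9.81411550e-01]]), 't': array([ 42.2382368 , 590.30712862, 809.69611206])}
{'intrinsics': array([[446.6935902 ,   0.        , 308.09826182],
       [  0.        , 446.6935902 , 199.28790158],
       [  0.        ,   0.        ,   1.        ]]), 'dist_coeffs': array([-0.10507407,  0.        ,  0.        ,  0.        ,  0.        ]), 'R': array([[ 0.87336958, -0.48693726, -0.01084812],
       [-0.24097447, -0.41264112, -0.87844101],
       [ 0.42326928,  0.76981778, -0.47772765]]), 't': array([-471.70692021,  220.16668334,  580.74434694])}
{'time': 0.1, 'joints': array([-1.25918977,  0.4118197 , -0.01269753,  1.59693282,  0.00562646,
        1.13432365, -0.08219697]), 'joint_vel': array([ 0.00076439, -0.00060465, -0.00166433, -0.00075029,  0.00092363,
       -0.00190721,  0.00032084]), 'joint_efforts': array([ 4.08032531e-03, -6.01825762e+01,  6.85175713e-01, -3.00083971e+01,
        1.41370585e-02,  6.43264706e-03, -9.21446343e-06]), 'tcp_pos': array([231.61124979, 580.06724799, 255.54863604]), 'eef_rot': array([ 1.88751578e-01,  9.82024601e-01, -7.20461515e-04, -7.13024047e-05]), 'force': array([0.20846912, 0.10360007, 0.45639414]), 'ft_torque': array([ 0.01935111,  0.0007145 , -0.01727493]), 'gripper_width': 85.32653216361639}
```

View pics/top0.png

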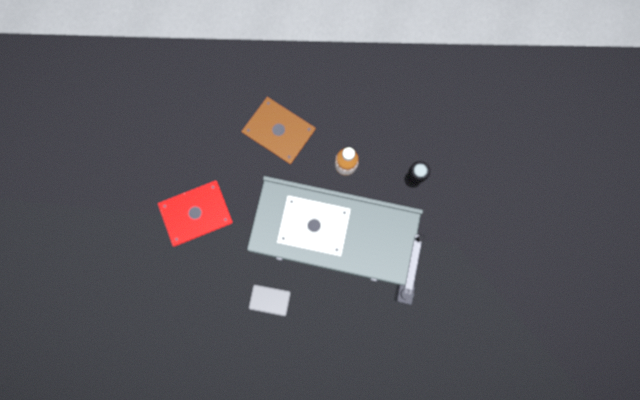

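View pics/side0.png

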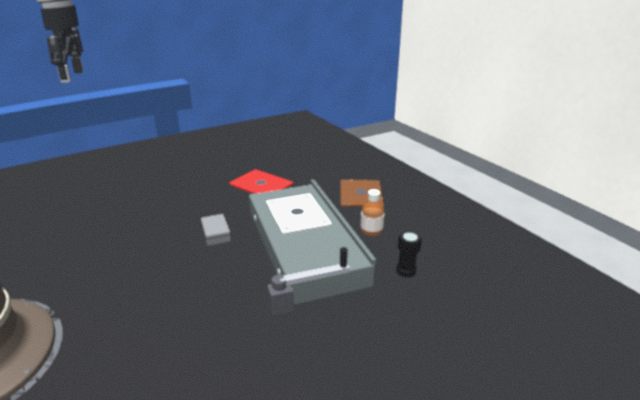

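The top view shows the white plate at (314,225) on the grey riser. The stop arm is at (412,265), with its lug at (406,296). The bystanders are the bottle (347,160), the eyepiece (418,173) and the slide box (270,300). I'll zoom in to get accurate corner positions.

Run:
```python
import cv2
a=cv2.imread("pics/top0.png")[165:315,235:435]
cv2.imwrite("pics/top0z.png",cv2.convertScaleAbs(cv2.resize(a,None,fx=4,fy=4,interpolation=cv2.INTER_CUBIC),alpha=1.3,beta=20))
a=cv2.imread("pics/side0.png")[170:320,195:395]
cv2.imwrite("pics/side0z.png",cv2.convertScaleAbs(cv2.resize(a,None,fx=4,fy=4,interpolation=cv2.INTER_CUBIC),alpha=1.3,beta=20))
```

```text
(no output)
```

View pics/top0z.png

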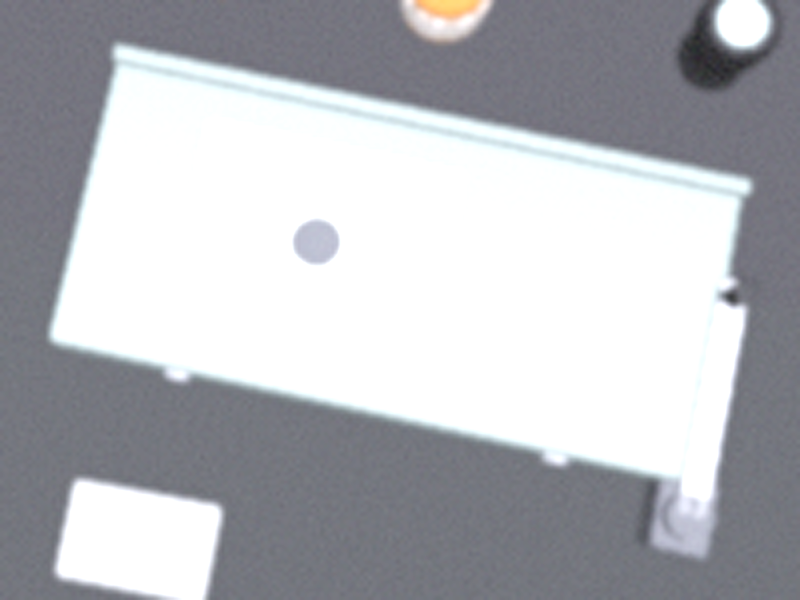

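View pics/side0z.png

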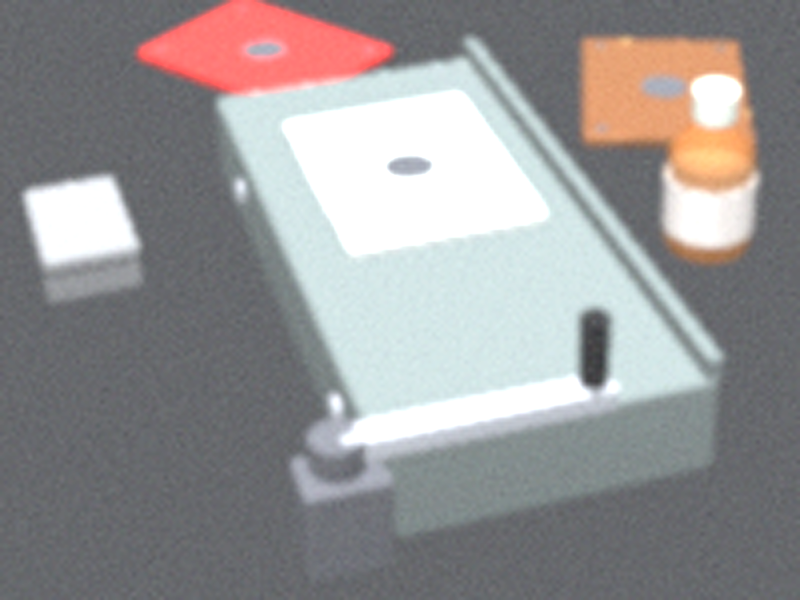

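```bash
cat > h.py <<'E'
import numpy as np, cv2
from workcell import *
from scipy.optimize import least_squares
I={n:camera_info(n) for n in("top","side")}
def proj(n,P):
    i=I[n]; return cv2.projectPoints(np.atleast_2d(np.array(P,float)),cv2.Rodrigues(i["R"])[0],i["t"],i["intrinsics"],i["dist_coeffs"])[0][:,0]
def back(n,uv,z):
    i=I[n]; q=cv2.undistortPoints(np.array(uv,float).reshape(-1,1,2),i["intrinsics"],i["dist_coeffs"])[:,0]
    d=np.c_[q,np.ones(len(q))]@i["R"]; c=-i["R"].T@i["t"]
    return c+d*((z-c[2])/d[:,2])[:,None]
def rot(a): return np.array([[np.cos(a),-np.sin(a)],[np.sin(a),np.cos(a)]])
def plate(img,n):
    g=img.astype(int)
    m=(g.min(2)>215).astype(np.uint8)
    k,l,s,c=cv2.connectedComponentsWithStats(m)
    if k<2: return None
    j=1+np.argmax(s[1:,4]); cs=cv2.findContours((l==j).astype(np.uint8),0,2)[0]
    ct=max(cs,key=cv2.contourArea)[:,0].astype(float)
    P=back(n,ct,51)[:,:2]
    r=cv2.minAreaRect(P.astype(np.float32)); return s[j],r,cv2.boxPoints(r)
E
python3 - <<'E'
from h import *
U=lambda l,ox,oy:np.array(l)/4-.375+[ox,oy]
t=U([(50,342),(116,45),(750,182)],235,165); s=U([(218,98),(720,355),(470,38)],195,170)
L=[(-70,150,45),(70,150,55),(70,-150,55)]; S=[(-70,150,45),(70,-150,55),(70,150,55)]
def W(p,Q):
    Q=np.array(Q,float); return np.c_[Q[:,:2]@rot(p[2]).T+p[:2],Q[:,2]]
f=lambda p:np.r_[(proj("top",W(p,L))-t).ravel(),(proj("side",W(p,S))-s).ravel()]
r=least_squares(f,[600,0,-.2]);print("riser",r.x,r.fun.round(1)); p=r.x
np.save("riser.npy",p)
for n in("top","side"):
    print(n,plate(cv2.imread(f"pics/{n}0.png")[:,:,::-1],n))
for k,v in dict(piv=(-85,-150),end=(0,-150),ex=(0,-1)).items():
    print(k,W(p,[(v[0],v[1],45)]))
print("post base",back("side",U([(595,385)],195,170),57), "posttop",back("side",U([(595,318)],195,170),88))
b=lambda q:(rot(p[2]).T@(q[0,:2]-p[:2])).round(1)
print("post riser",b(back("side",U([(595,385)],195,170),57)))
for nm,q,z in(("bottle",(372,228),0),("eye",(407,270),0),("boxside",(216,228),24)):
    P=back("side",[q],z);print(nm,P,b(P))
E
```

```text
riser [ 5.39513436e+02  1.52166888e+01 -1.92449218e-01] [-0.9  0.3 -0.   0.7 -0.1  0.5 -0.9 -0.9  1.1  0.5  1.4 -0.4]
top (array([ 277,  195,   74,   62, 3133], dtype=int32), ((548.3823852539062, 53.57231903076172), (121.90532684326172, 92.14302062988281), 79.24046325683594), array([[491.74176 ,   2.292225],
       [582.26483 , -14.909733],
       [605.023   , 104.85242 ],
       [514.49994 , 122.05437 ]], dtype=float32))
side (array([  395,     0,   245,   230, 41902], dtype=int32), ((5003.55126953125, 2968.208984375), (9952.833984375, 2593.61767578125), 25.12727165222168), array([[  -52.595703,  2029.1589  ],
       [ 1048.7334  ,  -319.0166  ],
       [10059.698   ,  3907.259   ],
       [ 8958.369   ,  6255.4346  ]], dtype=float32))
piv [[ 427.39312281 -115.75672636   45.        ]]
end [[ 510.82391516 -132.01412123   45.        ]]
ex [[539.32217205  14.23515007  45.        ]]
post base [[ 525.07332045 -137.23147304   57.        ]] posttop [[ 524.02348791 -137.21502893   88.        ]]
post riser [  15.  -152.4]
bottle [[682.43099136  -0.69735087   0.        ]] [143.3  11.7]
eye [[ 654.47196422 -138.96338895    0.        ]] [ 142.3 -129.3]
boxside [[407.40094035 114.62339952  24.        ]] [-148.7   72.3]
```

```bash
python3 - <<'E'
import workcell;print([d for d in dir(workcell) if d[0]!='_'])
try: print(workcell.tip_extent)
except Exception as e: print(e)
E
python3 -m handwheel '[{"tx":3,"ty":-4,"wz":-4},{"tx":5,"ty":-8,"wz":-8},{"tx":7,"ty":-12,"wz":-12},{"tx":9,"ty":-16,"wz":-16},{"tx":11,"ty":-20,"wz":-20},{"tx":13,"ty":-24,"wz":-24},{"tx":15,"ty":-28,"wz":-28},{"tx":17,"ty":-32,"wz":-32},{"tx":19,"ty":-36,"wz":-34},{"tx":21,"ty":-40,"wz":-34},{"tx":21,"ty":-40,"wz":-34},{"tx":21,"ty":-40,"wz":-34}]' 0.6
```

```text
['PlanningError', 'camera', 'camera_info', 'job_done', 'read_state', 'tip_extent']
25.0invalid input at $[0]: expected keys tx, ty, tz, wx, wy, wz
```

```bash
python3 -m handwheel '[{"tx":3,"ty":-4,"tz":0,"wx":0,"wy":0,"wz":-4},{"tx":5,"ty":-8,"tz":0,"wx":0,"wy":0,"wz":-8},{"tx":7,"ty":-12,"tz":0,"wx":0,"wy":0,"wz":-12},{"tx":9,"ty":-16,"tz":0,"wx":0,"wy":0,"wz":-16},{"tx":11,"ty":-20,"tz":0,"wx":0,"wy":0,"wz":-20},{"tx":13,"ty":-24,"tz":0,"wx":0,"wy":0,"wz":-24},{"tx":15,"ty":-28,"tz":0,"wx":0,"wy":0,"wz":-28},{"tx":17,"ty":-32,"tz":0,"wx":0,"wy":0,"wz":-32},{"tx":19,"ty":-36,"tz":0,"wx":0,"wy":0,"wz":-34},{"tx":21,"ty":-40,"tz":0,"wx":0,"wy":0,"wz":-34},{"tx":21,"ty":-40,"tz":0,"wx":0,"wy":0,"wz":-34},{"tx":21,"ty":-40,"tz":0,"wx":0,"wy":0,"wz":-34}]' 0.6; python3 -c "
import workcell;print(workcell.tip_extent)"
```

```text
time: 1.1
tcp_pos: [444.4, 173.2, 256.5]
eef_rot: [0.472, 0.882, -0.001, 0.001]
force: [-0.2, 0.3, 0.0]
gripper_width: 34.6
25.0
```

```bash
python3 -m handwheel '[{"tx":1,"ty":-4,"tz":0,"wx":0,"wy":0,"wz":0},{"tx":2,"ty":-8,"tz":0,"wx":0,"wy":0,"wz":0},{"tx":3,"ty":-12,"tz":0,"wx":0,"wy":0,"wz":0},{"tx":4,"ty":-16,"tz":0,"wx":0,"wy":0,"wz":0},{"tx":5,"ty":-20,"tz":0,"wx":0,"wy":0,"wz":0},{"tx":6,"ty":-24,"tz":-2,"wx":0,"wy":0,"wz":0},{"tx":7,"ty":-28,"tz":-4,"wx":0,"wy":0,"wz":0},{"tx":8.3,"ty":-31.7,"tz":-7,"wx":0,"wy":0,"wz":0},{"tx":8.3,"ty":-31.7,"tz":-10,"wx":0,"wy":0,"wz":0},{"tx":8.3,"ty":-31.7,"tz":-12,"wx":0,"wy":0,"wz":0},{"tx":8.3,"ty":-31.7,"tz":-12,"wx":0,"wy":0,"wz":0},{"tx":8.3,"ty":-31.7,"tz":-12,"wx":0,"wy":0,"wz":0}]'
python3 - <<'E'
from h import *
s=camera("side");t=camera("top")
z=lambda a:cv2.resize(a,None,fx=2.5,fy=2.5,interpolation=cv2.INTER_CUBIC)
cv2.imwrite("pics/h1.png",np.vstack([z(s[140:300,220:460]),z(t[170:240+70-0,330:570][:140])])[:,:,::-1][:600] if 0 else z(s[120:320,220:480])[:,:,::-1])
p=read_state();print(p["tcp_pos"]);print(proj("side",[p["tcp_pos"],p["tcp_pos"]-[0,0,25]]))
E
```

```text
time: 2.1
tcp_pos: [523.9, -136.2, 135.5]
eef_rot: [0.468, 0.884, -0.001, -0.001]
force: [-0.5, -0.4, 1.1]
gripper_width: 33.9
[ 525.5338913  -135.99547211  137.62677999]
[[344.77883238 219.56313292]
 [344.2720391  234.37524958]]
```

View pics/h1.png

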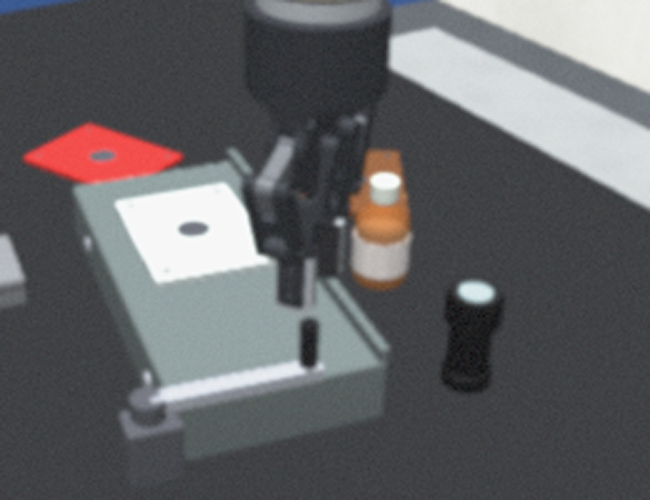

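The side view shows the jaws straddling the post: fingertips at about (295,302) and (335,270), the post at (308,340). The tips' midpoint matches a tip_extent of 25 mm. I'll lower around the post.

```bash
python3 -m handwheel '[{"tx":0,"ty":0,"tz":-2,"wx":0,"wy":0,"wz":0},{"tx":0,"ty":0,"tz":-4,"wx":0,"wy":0,"wz":0},{"tx":0,"ty":0,"tz":-4.7,"wx":0,"wy":0,"wz":0},{"tx":0,"ty":0,"tz":-4.7,"wx":0,"wy":0,"wz":0},{"tx":0,"ty":0,"tz":-4.7,"wx":0,"wy":0,"wz":0}]'
python3 - <<'E'
from h import *
s=camera("side")
cv2.imwrite("pics/h2.png",cv2.resize(s[120:320,220:480],None,fx=2.5,fy=2.5,interpolation=cv2.INTER_CUBIC)[:,:,::-1])
# arc waypoints: TCP = post + 11*n, cumulative shift from start cmd (525,-136.5)
x=np.load("riser.npy");R=rot(x[2]);n=np.array([-1,-1])/2**.5
for th in np.deg2rad([0,8,16,24,32,40,48,56,64,72,80,88,92,95]):
    q=np.array([-85+100*np.cos(th),-150-100*np.sin(th)])+11*n
    print(np.rad2deg(th).round(),((R@q+x[:2]-[525,-136.5])/10).round(2))
E
```

```text
time: 2.62
tcp_pos: [525.4, -136.3, 90.5]
eef_rot: [0.467, 0.884, 0.0, 0.001]
force: [-0.3, 0.2, -1.3]
gripper_width: 34.2
0.0 [-0.86 -0.45]
8.0 [-1.22 -1.8 ]
16.0 [-1.76 -3.08]
24.0 [-2.48 -4.28]
32.0 [-3.36 -5.36]
40.0 [-4.38 -6.31]
48.0 [-5.53 -7.11]
56.0 [-6.77 -7.75]
64.0 [-8.09 -8.2 ]
72.0 [-9.46 -8.47]
80.0 [-10.85  -8.54]
88.0 [-12.24  -8.42]
92.0 [-12.93  -8.28]
95.0 [-13.43  -8.15]
```

View pics/h2.png

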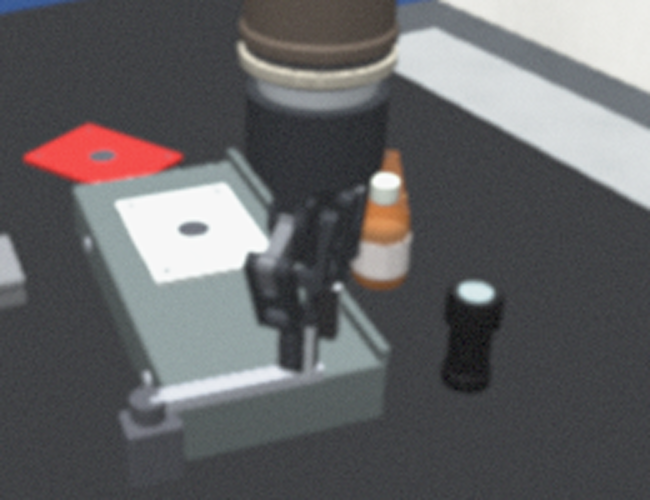

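The jaws are around the post. Now I'll sweep it along the arc.

```bash
python3 -m handwheel '[{"tx":-0.4,"ty":-0.2,"tz":0,"wx":0,"wy":0,"wz":0},{"tx":-0.86,"ty":-0.45,"tz":0,"wx":0,"wy":0,"wz":0},{"tx":-1.0,"ty":-1.1,"tz":0,"wx":0,"wy":0,"wz":0},{"tx":-1.22,"ty":-1.8,"tz":0,"wx":0,"wy":0,"wz":0},{"tx":-1.5,"ty":-2.45,"tz":0,"wx":0,"wy":0,"wz":0},{"tx":-1.76,"ty":-3.1,"tz":0,"wx":0,"wy":0,"wz":0},{"tx":-2.1,"ty":-3.7,"tz":0,"wx":0,"wy":0,"wz":0},{"tx":-2.5,"ty":-4.3,"tz":0,"wx":0,"wy":0,"wz":0},{"tx":-2.9,"ty":-4.85,"tz":0,"wx":0,"wy":0,"wz":0},{"tx":-3.35,"ty":-5.35,"tz":0,"wx":0,"wy":0,"wz":0},{"tx":-3.85,"ty":-5.85,"tz":0,"wx":0,"wy":0,"wz":0},{"tx":-4.4,"ty":-6.3,"tz":0,"wx":0,"wy":0,"wz":0}]'
python3 -m handwheel '[{"tx":-0.55,"ty":-0.4,"tz":0,"wx":0,"wy":0,"wz":0},{"tx":-1.1,"ty":-0.8,"tz":0,"wx":0,"wy":0,"wz":0},{"tx":-1.75,"ty":-1.15,"tz":0,"wx":0,"wy":0,"wz":0},{"tx":-2.4,"ty":-1.45,"tz":0,"wx":0,"wy":0,"wz":0},{"tx":-3.05,"ty":-1.7,"tz":0,"wx":0,"wy":0,"wz":0},{"tx":-3.7,"ty":-1.9,"tz":0,"wx":0,"wy":0,"wz":0},{"tx":-4.4,"ty":-2.05,"tz":0,"wx":0,"wy":0,"wz":0},{"tx":-5.1,"ty":-2.15,"tz":0,"wx":0,"wy":0,"wz":0},{"tx":-5.8,"ty":-2.2,"tz":0,"wx":0,"wy":0,"wz":0},{"tx":-6.5,"ty":-2.25,"tz":0,"wx":0,"wy":0,"wz":0},{"tx":-7.2,"ty":-2.2,"tz":0,"wx":0,"wy":0,"wz":0},{"tx":-7.85,"ty":-2.1,"tz":0,"wx":0,"wy":0,"wz":0}]'
python3 - <<'E'
from h import *
s=camera("side");t=camera("top")
z=lambda a:cv2.resize(a,None,fx=2.5,fy=2.5,interpolation=cv2.INTER_CUBIC)[:,:,::-1]
cv2.imwrite("pics/h3.png",z(s[150:350,220:480]));cv2.imwrite("pics/h3t.png",z(t[150:350,240:500]))
E
```

```text
time: 3.67
tcp_pos: [480.0, -200.0, 89.2]
eef_rot: [0.468, 0.884, -0.0, -0.0]
force: [1.4, 0.7, 1.0]
gripper_width: 34.4
time: 4.67
tcp_pos: [401.5, -220.5, 89.3]
eef_rot: [0.468, 0.884, 0.0, 0.0]
force: [1.0, -0.3, 0.0]
gripper_width: 34.1
```

View pics/h3.png

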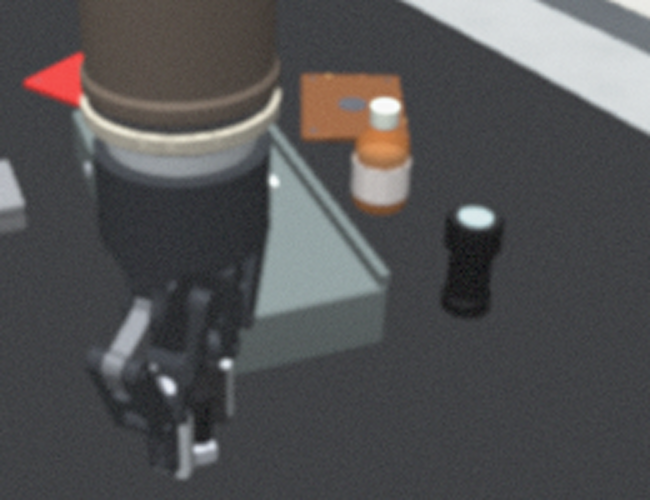

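View pics/h3t.png

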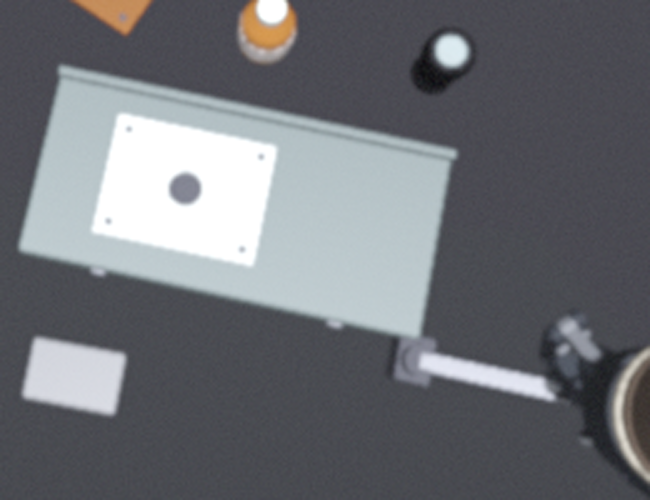

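The stop arm now points straight out along the riser's -y (bar from (420,358) to (555,392)), and the plate is unmoved. I'll back off, lift, and go behind the plate.

```bash
python3 -m handwheel '[{"tx":0.5,"ty":0.35,"tz":0,"wx":0,"wy":0,"wz":0},{"tx":0.5,"ty":0.35,"tz":0,"wx":0,"wy":0,"wz":0},{"tx":0.5,"ty":0.35,"tz":2,"wx":0,"wy":0,"wz":0},{"tx":0.5,"ty":0.35,"tz":5,"wx":0,"wy":0,"wz":0},{"tx":0.5,"ty":0.35,"tz":8,"wx":0,"wy":0,"wz":0},{"tx":0.5,"ty":0.35,"tz":8,"wx":0,"wy":0,"wz":0},{"tx":1,"ty":3,"tz":8,"wx":0,"wy":0,"wz":-6},{"tx":2,"ty":6,"tz":8,"wx":0,"wy":0,"wz":-12},{"tx":4,"ty":9,"tz":8,"wx":0,"wy":0,"wz":-18},{"tx":6,"ty":12,"tz":8,"wx":0,"wy":0,"wz":-24},{"tx":8,"ty":15,"tz":8,"wx":0,"wy":0,"wz":-30},{"tx":9,"ty":18,"tz":8,"wx":0,"wy":0,"wz":-36}]'
python3 -m handwheel '[{"tx":1,"ty":3,"tz":0,"wx":0,"wy":0,"wz":-5},{"tx":2,"ty":6,"tz":0,"wx":0,"wy":0,"wz":-9},{"tx":3,"ty":9,"tz":0,"wx":0,"wy":0,"wz":-9},{"tx":5,"ty":12,"tz":0,"wx":0,"wy":0,"wz":-9},{"tx":6,"ty":15,"tz":0,"wx":0,"wy":0,"wz":-9},{"tx":7.3,"ty":17.8,"tz":0,"wx":0,"wy":0,"wz":-9},{"tx":7.3,"ty":17.8,"tz":-2,"wx":0,"wy":0,"wz":-9},{"tx":7.3,"ty":17.8,"tz":-5,"wx":0,"wy":0,"wz":-9},{"tx":7.3,"ty":17.8,"tz":-5,"wx":0,"wy":0,"wz":-9},{"tx":7.3,"ty":17.8,"tz":-5,"wx":0,"wy":0,"wz":-9}]'
python3 - <<'E'
from h import *
s=camera("side");t=camera("top")
z=lambda a:cv2.resize(a,None,fx=2.5,fy=2.5,interpolation=cv2.INTER_CUBIC)[:,:,::-1]
cv2.imwrite("pics/h4.png",z(s[150:350,180:440]));cv2.imwrite("pics/h4t.png",z(t[150:350,230:490]))
p=read_state();x=np.load("riser.npy");q=p["tcp_pos"];e=p["eef_rot"]
print(q,"riser",rot(x[2]).T@(q[:2]-x[:2]),"yang",np.rad2deg(np.arctan2(2*e[1]**2-1,2*e[0]*e[1])))
E
```

```text
time: 5.77
tcp_pos: [494.6, -38.2, 169.4]
eef_rot: [0.719, 0.695, 0.001, 0.001]
force: [0.3, -0.4, 0.0]
gripper_width: 34.2
time: 6.6
tcp_pos: [564.1, 137.3, 118.0]
eef_rot: [0.77, 0.638, -0.002, -0.0]
force: [-0.3, -0.7, 0.1]
gripper_width: 34.2
[565.85886757 137.13516622 120.31289942] riser [  2.54051108 124.70662665] yang -10.799728914643186
```

View pics/h4.png

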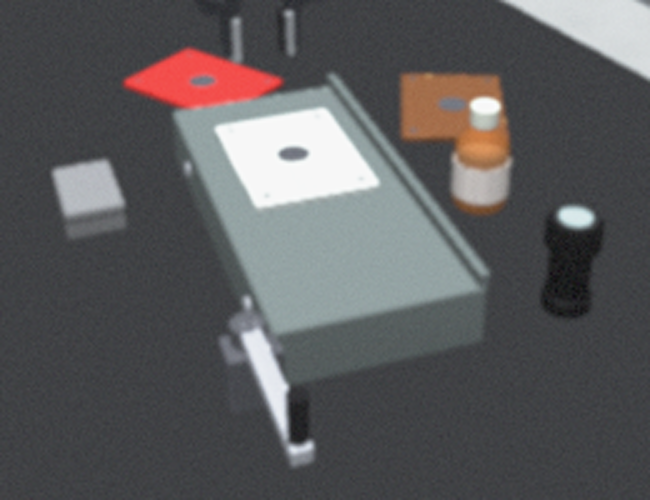

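View pics/h4t.png

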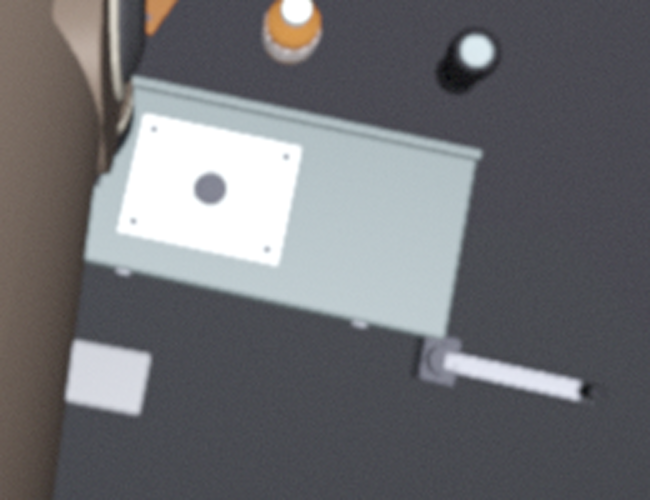

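The stop arm stayed open, and the fingers are behind the plate's trailing edge. Lowering until the tips are just above the ledge.

```bash
python3 -m handwheel '[{"tx":0,"ty":0,"tz":-2,"wx":0,"wy":0,"wz":0},{"tx":0,"ty":0,"tz":-3.5,"wx":0,"wy":0,"wz":0},{"tx":0,"ty":0,"tz":-4.3,"wx":0,"wy":0,"wz":0},{"tx":0,"ty":0,"tz":-4.7,"wx":0,"wy":0,"wz":0},{"tx":0,"ty":0,"tz":-4.7,"wx":0,"wy":0,"wz":0},{"tx":0,"ty":0,"tz":-4.7,"wx":0,"wy":0,"wz":0}]'
python3 - <<'E'
from h import *
for i in range(4):
    s=camera("side"); p=read_state(); print(p["tcp_pos"],p["force"])
z=lambda a:cv2.resize(a,None,fx=4,fy=4,interpolation=cv2.INTER_CUBIC)[:,:,::-1]
cv2.imwrite("pics/h5.png",z(s[130:270,220:400]))
c=p["tcp_pos"];y=np.array([np.cos(-.19),np.sin(-.19),0])
print((proj("side",[c-[0,0,25]+17*y,c-[0,0,25]-17*y])-[220,130])*4)
E
```

```text
time: 7.2
tcp_pos: [565.8, 137.4, 73.3]
eef_rot: [0.77, 0.638, 0.001, 0.0]
force: [-0.4, 0.7, 1.0]
gripper_width: 34.4
[565.90427132 137.449667    73.35367837] [ 0.72728254 -0.84276496  0.18294848]
[565.8687637  137.504926    73.33720392] [ 0.32372831 -1.16460465  0.28470835]
[565.82096337 137.54717839  73.24436306] [ 0.01991157 -0.56602711 -0.79260797]
[565.71602131 137.60454626  73.12949722] [ 0.55263176  0.19057915 -0.8343811 ]
[[295.29571377 241.89348982]
 [230.56165939 252.27053249]]
```

View pics/h5.png

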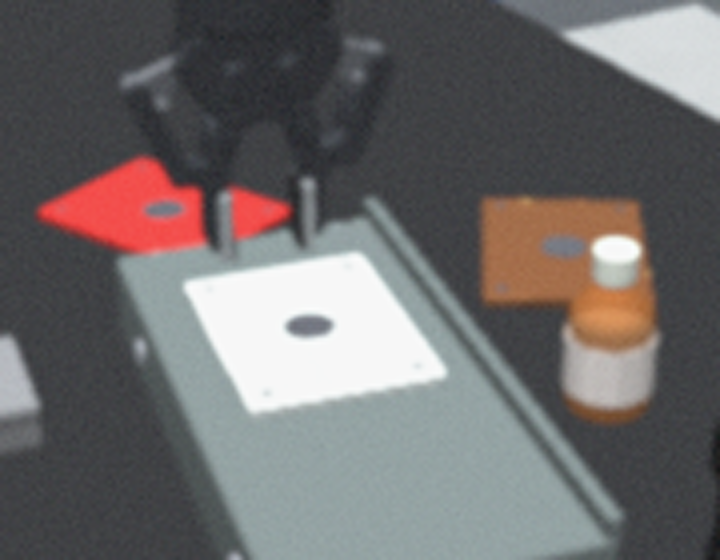

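```bash
python3 -m handwheel '[{"tx":0,"ty":0,"tz":-0.1,"wx":0,"wy":0,"wz":0},{"tx":-0.11,"ty":-0.59,"tz":-0.1,"wx":0,"wy":0,"wz":0},{"tx":-0.19,"ty":-0.98,"tz":-0.1,"wx":0,"wy":0,"wz":0},{"tx":-0.27,"ty":-1.37,"tz":-0.1,"wx":0,"wy":0,"wz":0},{"tx":-0.34,"ty":-1.77,"tz":-0.1,"wx":0,"wy":0,"wz":0},{"tx":-0.42,"ty":-2.16,"tz":-0.1,"wx":0,"wy":0,"wz":0},{"tx":-0.54,"ty":-2.75,"tz":-0.1,"wx":0,"wy":0,"wz":0},{"tx":-0.65,"ty":-3.34,"tz":-0.1,"wx":0,"wy":0,"wz":0},{"tx":-0.76,"ty":-3.93,"tz":-0.1,"wx":0,"wy":0,"wz":0},{"tx":-0.88,"ty":-4.51,"tz":-0.1,"wx":0,"wy":0,"wz":0},{"tx":-0.96,"ty":-4.91,"tz":-0.1,"wx":0,"wy":0,"wz":0},{"tx":-0.96,"ty":-4.91,"tz":-0.1,"wx":0,"wy":0,"wz":0}]'
python3 - <<'E'
from h import *
s=camera("side");t=camera("top")
z=lambda a:cv2.resize(a,None,fx=3,fy=3,interpolation=cv2.INTER_CUBIC)[:,:,::-1]
cv2.imwrite("pics/h6.png",z(s[130:320,200:400]));cv2.imwrite("pics/h6t.png",z(t[150:320,240:460]))
p=read_state();x=np.load("riser.npy");q=p["tcp_pos"]
print(q,p["force"],"riser",rot(x[2]).T@(q[:2]-x[:2]))
E
```

```text
time: 8.4
tcp_pos: [555.4, 86.8, 71.4]
eef_rot: [0.771, 0.637, -0.0, 0.0]
force: [0.2, -0.6, 0.8]
gripper_width: 34.5
[555.61935319  88.04171534  71.33957264] [ 0.15381297  0.10635459 -0.6791187 ] riser [ 1.87981483 74.561058  ]
```

View pics/h6.png

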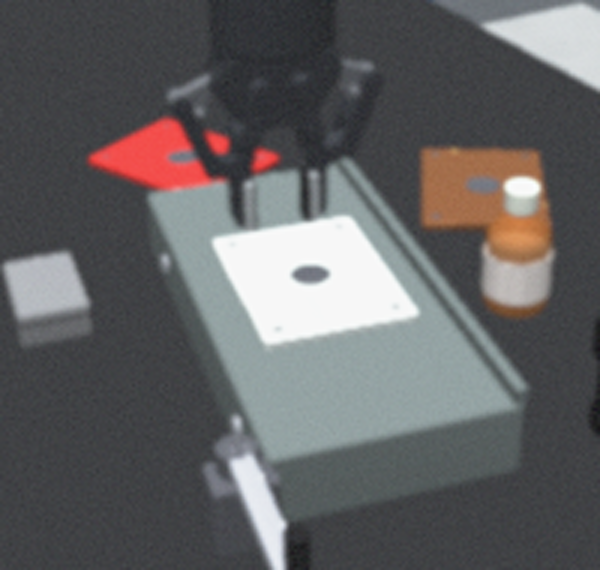

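View pics/h6t.png

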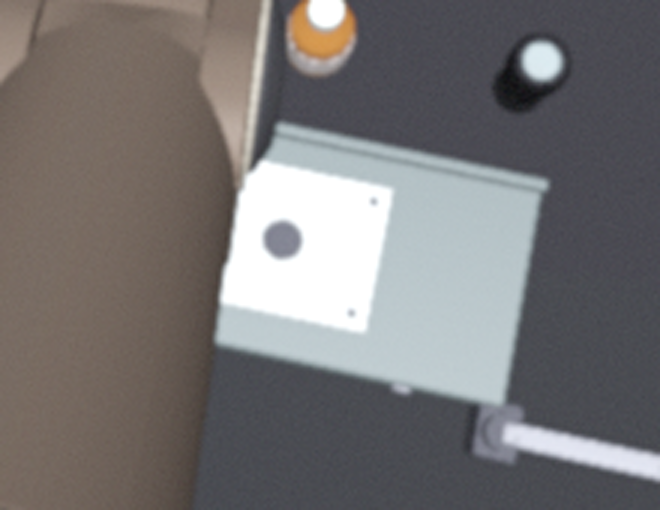

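The plate is sliding straight with no lifting. Next I'll measure its leading edge (corners at zoomed (392,188) and (367,332)) and the ledge end.

Run:
```python
from h import *
x=np.load("riser.npy");b=lambda P:(P[:,:2]-x[:2])@rot(x[2])
U=lambda l,o:np.array(l)/3-.33+o
print("lead top",b(back("top",U([(393,187),(367,332)],[240,150]),51)),"end -x corner",b(back("top",U([(506,405)],[240,150]),45)),"lip end",b(back("top",U([(549,184)],[240,150]),55)))
print("lead side",b(back("side",U([(268,346),(418,315)],[200,130]),51)),"end",b(back("side",U([(275,460),(521,408)],[200,130]),45)))
```

```text
lead top [[ 47.92168022 -58.57692765]
 [-42.77644788 -60.25317516]] end -x corner [[ -67.08198488 -150.97840291]] lip end [[  69.53274692 -151.28524163]]
lead side [[-44.86907277 -63.76837429]
 [ 43.87527189 -61.70542294]] end [[ -66.65166343 -151.46463927]
 [  65.32750386 -152.59771251]]
```

```bash
python3 -m handwheel '[{"tx":-0.1,"ty":-0.49,"tz":0,"wx":0,"wy":0,"wz":0},{"tx":-0.25,"ty":-1.28,"tz":0,"wx":0,"wy":0,"wz":0},{"tx":-0.44,"ty":-2.26,"tz":0,"wx":0,"wy":0,"wz":0},{"tx":-0.63,"ty":-3.24,"tz":0,"wx":0,"wy":0,"wz":0},{"tx":-0.82,"ty":-4.22,"tz":0,"wx":0,"wy":0,"wz":0},{"tx":-1.01,"ty":-5.2,"tz":0,"wx":0,"wy":0,"wz":0},{"tx":-1.2,"ty":-6.18,"tz":0,"wx":0,"wy":0,"wz":0},{"tx":-1.4,"ty":-7.16,"tz":0,"wx":0,"wy":0,"wz":0},{"tx":-1.59,"ty":-8.15,"tz":0,"wx":0,"wy":0,"wz":0},{"tx":-1.74,"ty":-8.93,"tz":0,"wx":0,"wy":0,"wz":0},{"tx":-1.85,"ty":-9.5,"tz":0,"wx":0,"wy":0,"wz":0},{"tx":-1.91,"ty":-9.82,"tz":0,"wx":0,"wy":0,"wz":0}]'
python3 - <<'E'
from h import *
s=camera("side");t=camera("top")
z=lambda a:cv2.resize(a,None,fx=3,fy=3,interpolation=cv2.INTER_CUBIC)[:,:,::-1]
cv2.imwrite("pics/h7.png",z(s[130:320,200:400]));cv2.imwrite("pics/h7t.png",z(t[150:320,240:460]))
p=read_state();x=np.load("riser.npy");q=p["tcp_pos"]
print(q,p["force"],"riser",rot(x[2]).T@(q[:2]-x[:2]))
E
```

```text
time: 9.5
tcp_pos: [536.3, -10.9, 71.3]
eef_rot: [0.771, 0.637, -0.0, 0.0]
force: [1.0, 1.7, -0.1]
gripper_width: 34.5
[536.48630485 -10.50511129  71.36120397] [ 0.08489737 -0.28989129 -0.79741282] riser [  1.94839471 -25.82592261]
```

View pics/h7.png

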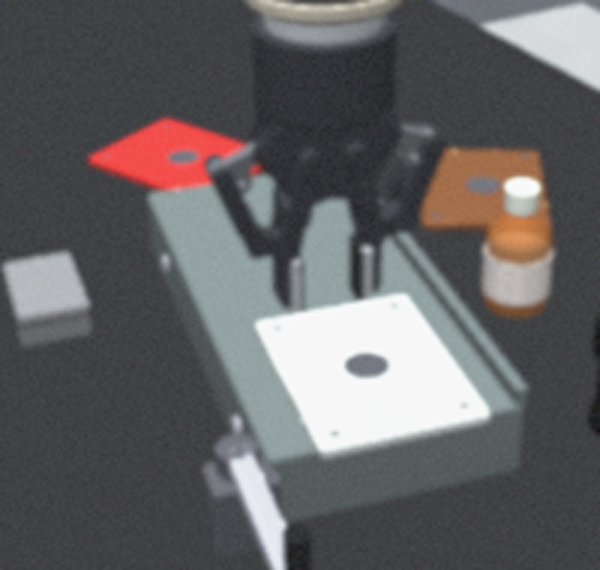

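View pics/h7t.png

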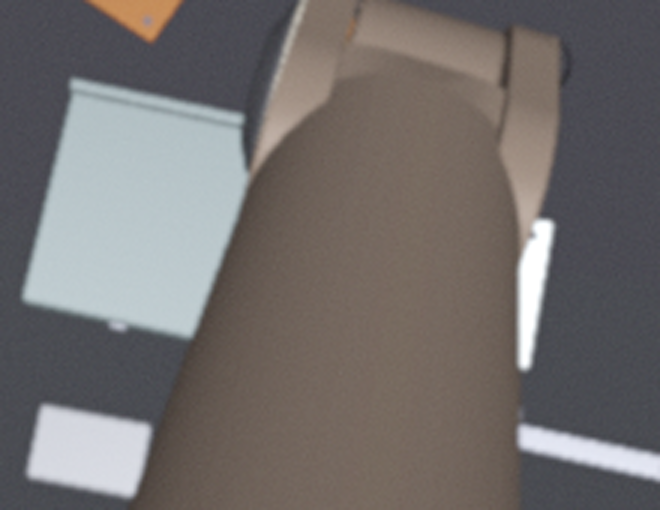

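Run:
```python
from h import *
x=np.load("riser.npy");b=lambda P:(P[:,:2]-x[:2])@rot(x[2])
U=lambda l,o:np.array(l)/3-.33+o
print("lead top",b(back("top",U([(555,219),(530,371)],[240,150]),51)))
print("lead side",b(back("side",U([(322,453),(490,412)],[200,130]),51)))
```

```text
lead top [[  49.7169604  -159.37341965]
 [ -44.54078527 -160.3553569 ]]
lead side [[ -45.3820369  -160.84402593]
 [  45.26619143 -157.54255637]]
```

The plate sticks out about 9 mm, so it needs about 31 mm more, done slowly.

```bash
python3 -m handwheel '[{"tx":-0.06,"ty":-0.3,"tz":0,"wx":0,"wy":0,"wz":0},{"tx":-0.12,"ty":-0.6,"tz":0,"wx":0,"wy":0,"wz":0},{"tx":-0.18,"ty":-0.9,"tz":0,"wx":0,"wy":0,"wz":0},{"tx":-0.23,"ty":-1.2,"tz":0,"wx":0,"wy":0,"wz":0},{"tx":-0.29,"ty":-1.5,"tz":0,"wx":0,"wy":0,"wz":0},{"tx":-0.35,"ty":-1.8,"tz":0,"wx":0,"wy":0,"wz":0},{"tx":-0.41,"ty":-2.1,"tz":0,"wx":0,"wy":0,"wz":0},{"tx":-0.47,"ty":-2.4,"tz":0,"wx":0,"wy":0,"wz":0},{"tx":-0.53,"ty":-2.7,"tz":0,"wx":0,"wy":0,"wz":0},{"tx":-0.57,"ty":-2.9,"tz":0,"wx":0,"wy":0,"wz":0},{"tx":-0.59,"ty":-3.04,"tz":0,"wx":0,"wy":0,"wz":0},{"tx":-0.59,"ty":-3.04,"tz":0,"wx":0,"wy":0,"wz":0}]'
python3 -m handwheel '[{"tx":0.1,"ty":0.5,"tz":0,"wx":0,"wy":0,"wz":0},{"tx":0.29,"ty":1.5,"tz":0,"wx":0,"wy":0,"wz":0},{"tx":0.38,"ty":2,"tz":0.5,"wx":0,"wy":0,"wz":0},{"tx":0.38,"ty":2,"tz":3,"wx":0,"wy":0,"wz":0},{"tx":0.38,"ty":2,"tz":7,"wx":0,"wy":0,"wz":0},{"tx":0.38,"ty":2,"tz":11,"wx":0,"wy":0,"wz":0},{"tx":0.38,"ty":5,"tz":13,"wx":0,"wy":0,"wz":0},{"tx":0.38,"ty":9,"tz":13,"wx":0,"wy":0,"wz":0},{"tx":0.38,"ty":13,"tz":13,"wx":0,"wy":0,"wz":0},{"tx":0.38,"ty":17,"tz":13,"wx":0,"wy":0,"wz":0},{"tx":0.38,"ty":20,"tz":13,"wx":0,"wy":0,"wz":0},{"tx":0.38,"ty":20,"tz":13,"wx":0,"wy":0,"wz":0}]'
python3 - <<'E'
from h import *
s=camera("side");t=camera("top")
z=lambda a:cv2.resize(a,None,fx=3,fy=3,interpolation=cv2.INTER_CUBIC)[:,:,::-1]
cv2.imwrite("pics/h8.png",z(s[150:340,200:420]));cv2.imwrite("pics/h8t.png",z(t[150:320,240:500]))
r=plate(t,"top");print(r);x=np.load("riser.npy");print((r[2]-x[:2])@rot(x[2]))
E
```

```text
time: 10.6
tcp_pos: [530.5, -40.7, 71.3]
eef_rot: [0.77, 0.637, -0.0, 0.0]
force: [0.7, 0.7, -0.3]
gripper_width: 33.8
time: 11.6
tcp_pos: [533.2, 169.2, 201.3]
eef_rot: [0.767, 0.642, 0.001, -0.001]
force: [0.0, -0.3, -0.2]
gripper_width: 34.1
(array([ 367,  214,   73,   62, 3163], dtype=int32), ((516.6372680664062, -110.48712158203125), (121.04896545410156, 92.4000473022461), 79.22645568847656), array([[ 459.9379  , -161.30872 ],
       [ 550.7092  , -178.58084 ],
       [ 573.3367  ,  -59.665527],
       [ 482.5653  ,  -42.393402]], dtype=float32))
[[ -44.3436123  -188.48641569]
 [  48.05549233 -188.07843582]
 [  47.52104709  -67.03064646]
 [ -44.8780875   -67.43863216]]
```

View pics/h8.png

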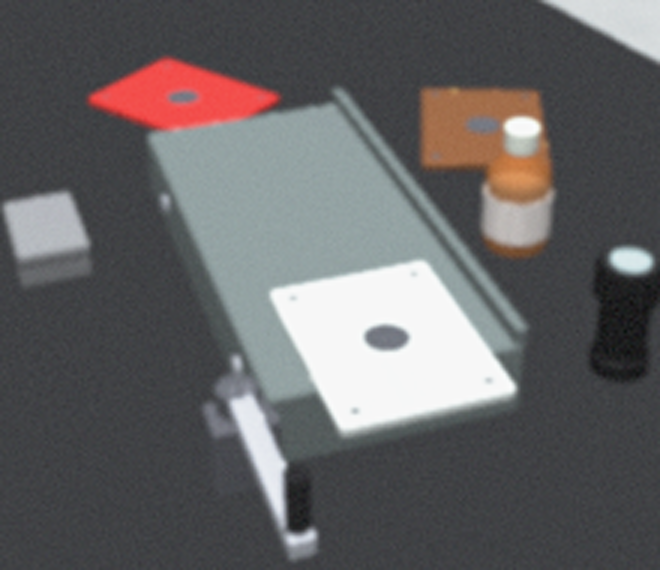

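View pics/h8t.png

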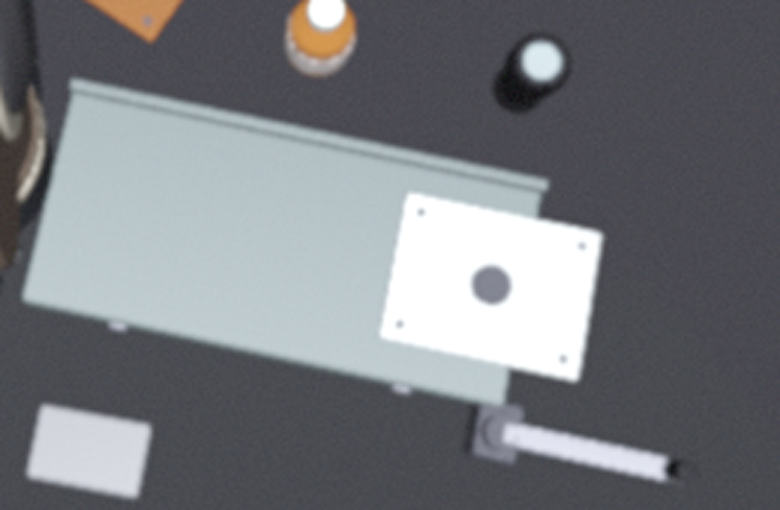

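The plate sticks out, straight along the ledge, the stop arm is open and the bystanders are where they were. One more check of the overhang and the stop angle before handing in.

Run:
```python
from h import *
x=np.load("riser.npy");b=lambda P:(P[:,:2]-x[:2])@rot(x[2])
U=lambda l,o:np.array(l)/3-.33+np.array(o)
T=[240,150]
print("ledge -x corners",b(back("top",U([(22,299),(507,405)],T),45)).round(1).tolist(),"lip",b(back("top",U([(71,80),(549,184)],T),55)).round(1).tolist())
print("side lead",b(back("side",U([(343,431),(516,387)],[200,150]),51)).round(1).tolist())
d=np.diff(b(back("top",U([(505,432),(668,470)],T),57)),axis=0)[0];print("stop angle",np.arctan2(-d[1],d[0]))
```

```text
ledge -x corners [[-67.8, 149.1], [-67.0, -151.6]] lip [[70.4, 150.6], [69.5, -151.3]]
side lead [[-44.8, -190.8], [45.7, -187.5]]
stop angle 1.5797213164091533
```

```bash
python3 -c "
from workcell import *
s=read_state();print(s['time'],s['force'],abs(s['joint_vel']).max());print(job_done())"
```

```text
11.7 [ 0.06509862 -0.67280055  0.26898399] 0.042900943121078894
the job is handed in; nothing more can be done
None
```

The job is done and handed in at about 11.7 s; no verdict was reported. I swung the stop arm open by its post, held loosely between the fingers. I then pushed the plate along the ledge with two fingertips on its trailing edge, backed off and lifted clear.

Last checks from the images:
- **Overhang:** about 37–38 mm, against the 28–52 mm allowed. The two cameras agree within about 2 mm.
- **Alignment:** the plate is straight along the ledge to within about 0.01 rad, its middle line is about 2 mm off the ledge's, and it looks flat.
- **Stop arm:** about 1.58 rad.
- **Bystanders:** none appears to have moved. I judged this by eye, not by measurement.
- **Robot:** clear of everything, with force readings near zero.

No check failed or disagreed beyond those camera differences.

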